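# Clip the slot cover onto the lamp tube

## Robot

A 6-joint arm with a two-finger parallel gripper is mounted at the origin on the work surface. World frame = base frame: x ahead of the robot, y to its left, z up, the work surface at z = 0. Lengths are in m, angles in rad, forces in N, time in s.
With the tool pointing down it reaches from about 0.3 to 0.775 m from the base axis. Payload 14.6 kg.
Tool frame: the origin (TCP) lies at the very end of the fingers, on their centre line; the grasp point (between the pads) lies 19 mm behind it; z points along the fingers, y is the line along which they close (so a half turn about z gives the same grasp; the last joint's range is limited). The gripper opens to 94 mm and grips with 3 to 60 N. Pads are 16 mm wide; open, the fingers measure 119 mm over their backs; the gripper's body (75 mm by 177 mm) begins 78 mm behind the grasp point.
Start: joints at [-1.338, 0.3, 1.521, -0, 1.321, -0.067], TCP at [0.162, -0.525, 0.205] pointing down, gripper open.
Joint ranges: [-3.03, 3.03], [-0.79, 2.21], [0.23, 2.52], [-1.04, 4.18], [0, 3.07], [-2.55, 2.55]. Speed limits (rad/s): [2.22, 2.22, 2.57, 3.14, 3.14, 3.14].

## Interface

Orientations are given as [roll, pitch, yaw] about the fixed x, y, z axes, in that order (R = Rz(yaw) Ry(pitch) Rx(roll)).
In Python, from station import ctrl gives the robot as it stands.
- The arm moves only by the shell command python3 -m pendant 'ROWS' [OPENING] [FORCE]. ROWS is JSON, a list of rows, each a list of 2 entries, a list of its own where there are three numbers: the shift along the world's x, y, z in cm, then the turn about the world's z in rad. A call has 1 to 20 rows; each row shifts and turns the commanded pose from where the row before left it; what a row does not reach is not made up. A row lasts 1/12 s, in which the tool goes at most 41.7 mm and 7.16 degrees, less where a joint would pass 70% of its speed; a pose out of reach is approached as far as the arm can. A call is refused whole if a number of a shift passes 4.17 or a number of a turn 0.125, either way. A call with a gripper value outside its range is refused whole. OPENING is the opening, from 0 (shut) to 1 (fully open), set as the call begins (- or left out, the last holds). The fingers move at their own pace and stop on an object; FORCE is the grip in N (left out, the last holds). Time passes only in rows, so rows that do not move let the fingers close. It gives the time, the measured TCP pose, the force, the opening and the grip force at its end, in the units of the state.
- ctrl.get_obs(): the state, without advancing time (a new reading comes with each control period).
- ctrl.camera(name): name is "scene" or "top"; returns a dict with "color" (400x640x3 uint8, red, green, blue), "intrinsics" (3x3 intrinsics, pixels), "camera_from_world" (4x4, takes a point from world to camera coordinates). Camera axes: x right, y down, z forward; pixel columns grow to the right and rows downward; lengths in m; the calibration is good to about 2 mm. A picture is of the moment at which its call begins. There is no depth.
- ctrl.hand_in(): hands the job in; it is judged then, once.
The state is a dict: "time_s": time; "qpos": joint angles; "joint_vel": joint speeds; "tau": joint torques, N m; "ee_pos": TCP position; "eef_rot": TCP orientation; "force": force on the tool from outside, world axes, zero at the start; "moment": the same for the moment, N m; "grip_width": finger opening in m; "grip_force": force on a finger pad.
Only numpy, scipy, OpenCV 4.12 (cv2) and the standard library are available. Lean on these libraries where they do the work, as an engineer would, in place of code of your own. Each camera call takes 0.05 s, during which the arm holds its last target. There are 200 camera calls.

## Task

Close the open filter slot in the lamp's tube with the black C-shaped slot cover that stands mouth-down on the bench. Hold it by its finger grip, press it mouth-down over the bare tube until its springy jaws have snapped right around it, and slide it along over the slot until it sits flush against the silver clamp ring, grip pointing straight up; then let go of it. It is optical gear and the ring's place is not known exactly, so push gently and feel for the ring rather than forcing it, and leave the other things on the bench where they are.

Things in the scene. Friction and masses are not known exactly. Their poses are not given: they have to be found in the camera images.
- lamp: Black lamp housing (92 x 160 x 92 mm, top 181 mm above the bench) on a steel scissor jack, fixed; a cream metal tube stands out level from its front, 30 mm outside diameter, smooth, its axis 135 mm above the bench. Own z up, own y along the tube towards the housing (front at y = +48 mm). Origin on the bench straight below point flange. Nothing on the lamp is higher than the housing.
- flange (a point): Point on the tube's axis, 135 mm up, own axes as the lamp's. The silver clamp ring (42 mm outside diameter, 18 mm long) is clamped fast on the tube with its front face anywhere from 0 to 28 mm out (own -y) from here; its pose is not reported: see it or feel for it. The slot, a white-looking cut-out in the tube's top half, lies 4 to 26 mm in front of the ring's face and does not catch the cover.
- holder (a point): Where the bare tube ends at its outer end, on the tube's axis, 139 mm out from point flange: the near face of a black holder ring (43 mm outside diameter, 12 mm long) on a post. The tube itself ends 31 mm farther out.
- cover: Black nylon slot cover, loose, 50 to 85 g: a C-section sleeve 40 mm long (own y), 37 mm across, wall 3 mm, bore for the 30 mm tube, with a 23 mm wide mouth all along the side away from the grip (own -z). The lower half of each side is a springy jaw with a round 6 mm lip; pressing it on takes about 5 to 10 N. Either end may face the ring. Origin midway between the lips, at their undersides.
- cover_bore (a point): Centre of the cover's bore, midway along its length, 13.3 mm above the lips' undersides. Own y along the bore, own z towards the grip. The lips meet the tube when this point is 20 mm above the tube's axis; below about 9 mm the jaws pull the cover on; home, it lies on the tube's axis. Flush, it lies 20 mm in front of the ring's face.
- cover_grip (a point): Gripping point in the middle of the cover's finger grip, 40.4 mm above the bore's centre. The grip is an upright block 12 mm thick (own x), 30 mm long (own y): its top is 46 mm and its root 18.4 mm above the bore's centre.
- canister: Grey upright canister, 40 mm diameter, 52 mm tall, loose. Not part of the job. Origin at its underside.
- spacer: Black closed spacer ring lying flat, 41 mm outside diameter, 31 mm hole, 14 mm high, loose. Not part of the job. Origin at its underside.
- driver: Screwdriver lying on the bench, 170 mm long, loose. Not part of the job.
Things that resemble listed ones, but are neither listed nor needed, are in the scene too. What is shaped like the cover but green or purple is not meant.

How it is judged:
By the outcome, as a careful person would: the job done as asked, in the order asked, and still so for the second after the job is handed in, with the robot touching nothing.
It also fails if it takes over 64 s, if anything falls off the work surface, if the arm or the gripper's body presses on something with over 40 N, if the wrist force passes 120 N, or if a joint passes its speed limit or range.

## Working session

There is one attempt and no reset: what is moved stays moved. The work goes in short steps, Python scripts to look and compute and a shell command to move; the robot and the scene stay as the last step left them, time stands still between calls to the robot, and variables do not carry over. Pictures are saved under pics/ and viewed, at most 10 in all, crops included, and the job is handed in when it is done.

```bash
mkdir -p pics; cat > h.py <<'E'
import numpy as np, cv2
from station import ctrl
def shot(n,f):
    c=ctrl.camera(n); cv2.imwrite(f,c["color"][:,:,::-1]); np.savez(f[:-4]+".npz",K=c["intrinsics"],T=c["camera_from_world"]); return c
def ray(f,uv):
    d=np.load(f[:-4]+".npz");R=d["T"][:3,:3];t=d["T"][:3,3]
    return -R.T@t, R.T@np.linalg.inv(d["K"])@np.array([uv[0],uv[1],1.])
def atz(f,uv,z):
    o,r=ray(f,uv); return o+r*(z-o[2])/r[2]
def tri(f1,a,f2,b):
    o1,r1=ray(f1,a);o2,r2=ray(f2,b)
    s=np.linalg.lstsq(np.stack([r1,-r2],1),o2-o1,rcond=None)[0]
    p,q=o1+s[0]*r1,o2+s[1]*r2
    return (p+q)/2,np.linalg.norm(p-q)
def proj(f,p):
    d=np.load(f[:-4]+".npz");c=d["T"][:3,:3]@np.array(p)+d["T"][:3,3];u=d["K"]@c;return u[:2]/u[2]
E
python3 -c "
from h import *
np.set_printoptions(precision=3,suppress=True)
for n in('scene','top'):
    c=shot(n,f'pics/{n}0.png');print(c['intrinsics'],c['camera_from_world'])
print(ctrl.get_obs())"
```

```text
[[408.986   0.    323.136]
 [  0.    408.986 195.156]
 [  0.      0.      1.   ]] [[ 0.447  0.895 -0.016 -0.125]
 [ 0.505 -0.267 -0.821 -0.193]
 [-0.738  0.358 -0.571  1.171]
 [ 0.     0.     0.     1.   ]]
[[413.228   0.    317.11 ]
 [  0.    413.228 197.109]
 [  0.      0.      1.   ]] [[ 0.158 -0.987  0.004 -0.182]
 [-0.967 -0.155 -0.2    0.496]
 [ 0.198  0.027 -0.98   0.792]
 [ 0.     0.     0.     1.   ]]
{'time_s': 0.1, 'qpos': array([-1.338,  0.3  ,  1.522, -0.   ,  1.321, -0.067]), 'joint_vel': array([-0.001, -0.003, -0.002, -0.   ,  0.001,  0.   ]), 'tau': array([  0.   , -53.264, -35.328,   0.071,   0.023,  -0.   ]), 'ee_pos': array([ 0.162, -0.525,  0.205]), 'eef_rot': array([-3.141, -0.   ,  0.3  ]), 'force': array([0.073, 0.403, 0.429]), 'moment': array([0.046, 0.052, 0.01 ]), 'grip_force': 0.0, 'grip_width': 0.09398012373516428}
```

View pics/scene0.png

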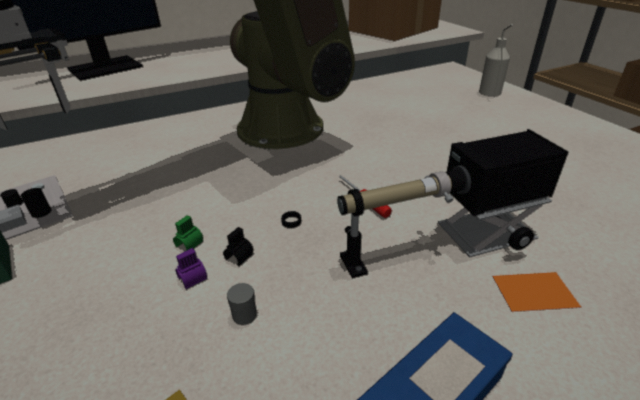

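View pics/top0.png

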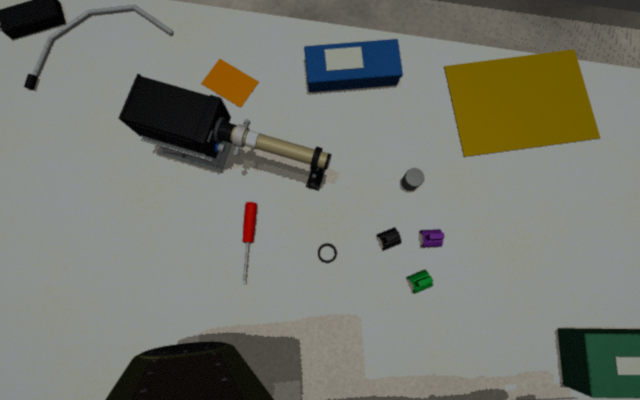

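The scene view has the black cover at about (238,245), the tube from (345,203) to (440,185) and the canister at (242,303). In the top view the cover is at (389,239), the tube runs from (325,160) to (245,137), the holder is at (318,167) and the housing is at the left. Next I'll view enlarged crops.

```bash
python3 -c "
from h import *
s=cv2.imread('pics/scene0.png');t=cv2.imread('pics/top0.png')
def g(i,x,y,w,h,k):
    return cv2.convertScaleAbs(cv2.resize(i[y:y+h,x:x+w],(w*k,h*k),interpolation=cv2.INTER_CUBIC),alpha=1.6,beta=25)
a=np.hstack([g(s,215,220,40,50,10),g(t,370,220,40,50,10)])
cv2.imwrite('pics/c1.png',a)
b=np.vstack([g(s,330,160,130,48,6),g(t,210,110,130,48,6)])
cv2.imwrite('pics/c2.png',b)"
```

```text
(no output)
```

View pics/c1.png

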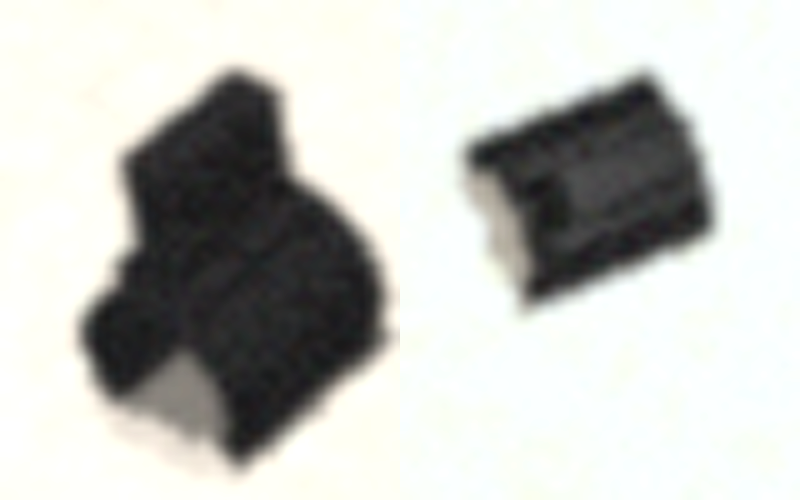

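View pics/c2.png

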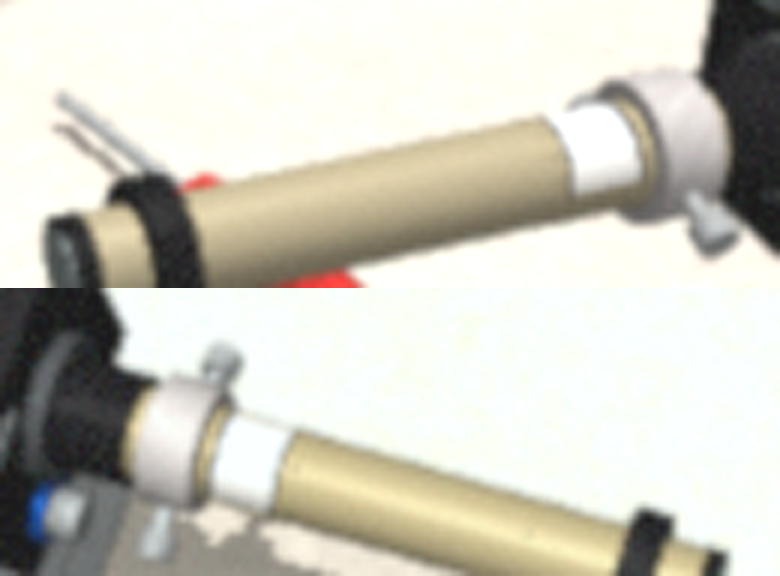

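```bash
cat > fit.py <<'E'
from h import *
from scipy.optimize import minimize, least_squares
np.set_printoptions(precision=4,suppress=True)
F=['pics/scene0.png','pics/top0.png']
for f in F: print('cam',ray(f,(0,0))[0])
# cover
def pts():
    P=[]
    a=np.radians(np.arange(-35,216,10))
    for i in range(len(a)-1):
        P.append([(r*np.cos(t),y,r*np.sin(t)) for r in(.0155,.0185) for t in a[i:i+2] for y in(-.02,.02)])
    for s in(-1,1): P.append([(s*.0145+.003*np.cos(t),y,-.0103+.003*np.sin(t)) for t in np.arange(0,6.3,.5) for y in(-.02,.02)])
    P.append([(x,y,z) for x in(-.006,.006) for y in(-.015,.015) for z in(.016,.046)])
    return [np.array(p) for p in P]
PP=pts();S=8
def render(p,f,box):
    x,y,z,w=p;c,s=np.cos(w),np.sin(w);R=np.array([[c,-s,0],[s,c,0],[0,0,1]])
    d=np.load(f[:-4]+".npz");x0,y0,bw,bh=box;m=np.zeros((bh*S,bw*S),np.uint8)
    for q in PP:
        cc=(q@R.T+[x,y,z])@d['T'][:3,:3].T+d['T'][:3,3];u=cc@d['K'].T;u=u[:,:2]/u[:,2:]
        uv=((u-[x0,y0]+.5)*S).astype(np.int32)
        cv2.fillConvexPoly(m,cv2.convexHull(uv.reshape(-1,1,2)),1)
    return cv2.resize(m.astype(np.float32),(bw,bh),interpolation=cv2.INTER_AREA)
B=[(215,220,40,50),(368,220,40,40)]
obs=[]
for f,b in zip(F,B):
    g=cv2.imread(f,0)[b[1]:b[1]+b[3],b[0]:b[0]+b[2]].astype(float)
    bg=np.percentile(g,80);print('grey',g.min(),bg); obs.append(np.clip((bg*.8-g)/(bg*.8-g.min()-8),0,1))
cost=lambda p:sum(((render(p,f,b)-o)**2).sum() for f,b,o in zip(F,B,obs))
x0=atz(F[1],(389,239),.03)
best=None
for w in np.radians(range(0,180,15)):
    r=minimize(cost,[x0[0],x0[1],.0133,w],method='Nelder-Mead',options=dict(initial_simplex=np.array([x0[0],x0[1],.0133,w])+np.vstack([np.zeros(4),np.diag([.006,.006,.006,.15])]),maxiter=300))
    if best is None or r.fun<best.fun: best=r
print('cover bore x y z yaw',best.x,best.fun,sum(o.sum() for o in obs))
# tube
def edges(f,up,lo):
    g=cv2.GaussianBlur(cv2.imread(f,0),(0,0),.8).astype(float);out=[]
    for (a,b) in(up,lo):
        for u in np.arange(min(a[0],b[0]),max(a[0],b[0])+.1,3):
            u=int(u);v=a[1]+(b[1]-a[1])*(u-a[0])/(b[0]-a[0])
            vs=np.arange(int(v)-3,int(v)+5);d=np.abs(np.gradient(g[vs[0]-1:vs[-1]+2,u]))[1:-1]
            d=np.where(d>.5*d.max(),d,0);out.append((u,(vs*d).sum()/d.sum()))
    return out
E=[edges(F[0],((368,190),(418,180)),((372,206),(420,196))),edges(F[1],((263,134.5),(312,148)),((259,148.5),(308,161.5)))]
R=[ray(f,e) for f,es in zip(F,E) for e in es]
def res(p,fix=None):
    x,y,w,z,tilt=p;d=np.array([np.cos(w)*np.cos(tilt),np.sin(w)*np.cos(tilt),np.sin(tilt)]);o=np.array([x,y,z])
    return [abs((lambda n:n@(c-o)/np.linalg.norm(n))(np.cross(r,d)))-.015 for c,r in R]
c0=tri(F[0],(395,193),F[1],(285,148))[0]
a,b=atz(F[1],(261,141.5),.135),atz(F[1],(310,155),.135)
w0=np.arctan2(a[1]-b[1],a[0]-b[0])
t=least_squares(res,[a[0]/2+b[0]/2,a[1]/2+b[1]/2,w0,.135,0],x_scale=[.01,.01,.1,.01,.1],loss='soft_l1',f_scale=.001)
print('tube x y yaw z tilt',t.x,'rms mm',1e3*np.sqrt(np.mean(np.square(res(t.x)))))
t2=least_squares(lambda p:res([p[0],p[1],p[2],.135,0]),t.x[:3],x_scale=[.01,.01,.1],loss='soft_l1',f_scale=.001)
print('tube z fixed',t2.x,1e3*np.sqrt(np.mean(np.square(res([*t2.x,.135,0])))))
x,y,w=t2.x;d=np.array([np.cos(w),np.sin(w),0]);o=np.array([x,y,.135])
print('toward housing',d)
for s in np.arange(-.1,.1,.02): print(round(s,3),[proj(f,o+d*s+[0,0,.015]).round(1) for f in F])
E
python3 fit.py
```

```text
cam [ 1.0176 -0.3596  0.5091]
cam [ 0.3516 -0.1244  0.8755]
grey 0.0 148.0
grey 0.0 144.0
cover bore x y z yaw [ 0.462  -0.2611  0.0113  0.5387] 58.93011563135805 995.4056078304131
tube x y yaw z tilt [ 0.5804 -0.0474  1.4309  0.1361 -0.0068] rms mm 1.5443131925055895
tube z fixed [0.5943 0.0547 1.4356] 1.772395960983591
toward housing [0.1348 0.9909 0.    ]
-0.1 [array([382.3, 188.6]), array([292. , 148.5])]
-0.08 [array([393.8, 186.1]), array([281.6, 145.5])]
-0.06 [array([405.2, 183.7]), array([271.3, 142.5])]
-0.04 [array([416.3, 181.4]), array([260.9, 139.5])]
-0.02 [array([427.3, 179. ]), array([250.7, 136.5])]
0.0 [array([438.2, 176.7]), array([240.4, 133.5])]
0.02 [array([448.8, 174.5]), array([230.2, 130.5])]
0.04 [array([459.3, 172.3]), array([220. , 127.5])]
0.06 [array([469.7, 170.1]), array([209.8, 124.5])]
0.08 [array([479.8, 167.9]), array([199.6, 121.6])]
```

```bash
cat >> fit.py <<'E'
print('---')
r=np.array(res([*t2.x,.135,0]))*1e3;k=0
for n in E:
    h=len(n)//2; print(r[k:k+h].round(1),r[k+h:k+len(n)].round(1)); k+=len(n)
def along(f,uv):
    c,rr=ray(f,uv);n=c-o;n-=d*(n@d);n/=np.linalg.norm(n)
    q=o+.015*n; A=np.stack([d,np.cross(n,d),-rr],1); s=np.linalg.solve(A,c-q); return s[:2]*1e3
for nm,fi,uv in [('slot front',1,(257.3,140.7)),('slot back',1,(246.3,137.8)),('holder',1,(314.2,152.8)),('slot front',0,(423.7,184.5)),('slot back',0,(436.2,183.5)),('holder',0,(362.5,199))]: print(nm,fi,along(F[fi],uv))
c3=minimize(lambda p:cost([p[0],p[1],.0133,p[2]]),[*best.x[:2],best.x[3]],method='Nelder-Mead',options=dict(initial_simplex=best.x[[0,1,3]]+np.vstack([np.zeros(3),np.diag([.004,.004,.1])])))
print('cover zfix',c3.x,c3.fun)
for f,b,oo in zip(F,B,obs):
    q=minimize(lambda p:((render([p[0],p[1],.0133,p[2]],f,b)-oo)**2).sum(),c3.x,method='Nelder-Mead',options=dict(initial_simplex=c3.x+np.vstack([np.zeros(3),np.diag([.004,.004,.1])])))
    print(f,q.x,q.fun)
vis=[]
for f,b in zip(F,B):
    im=cv2.imread(f)[b[1]:b[1]+40,b[0]:b[0]+b[2]];m=render([c3.x[0],c3.x[1],.0133,c3.x[2]],f,b)[:40]
    im=cv2.resize(cv2.convertScaleAbs(im,alpha=1.5,beta=30),None,fx=10,fy=10);mm=cv2.resize(m,None,fx=10,fy=10)
    cs,_=cv2.findContours((mm>.5).astype(np.uint8),cv2.RETR_LIST,cv2.CHAIN_APPROX_NONE);cv2.drawContours(im,cs,-1,(0,0,255),1);vis.append(im)
cv2.imwrite('pics/ov.png',np.hstack(vis))
vis=[]
for f,(x0,y0) in zip(F,((330,160),(210,110))):
    im=cv2.resize(cv2.convertScaleAbs(cv2.imread(f)[y0:y0+48,x0:x0+130],alpha=1.5,beta=25),None,fx=6,fy=6,interpolation=cv2.INTER_CUBIC)
    for s in np.arange(-.14,.03,.02):
        th=np.arange(0,6.3,.1);e=np.array([d[1],-d[0],0])
        pp=np.array([(proj(f,o+d*s+.015*(np.cos(a)*e+np.sin(a)*np.array([0,0,1])))-[x0,y0]+.5)*6 for a in th]).astype(np.int32)
        cv2.polylines(im,[pp],True,(0,0,255) if abs(s)>.001 else (255,0,0),1)
    vis.append(im)
cv2.imwrite('pics/ov2.png',np.vstack(vis))
E
python3 fit.py | sed '1,/---/d'
```

```text
[ 0.8  0.1  0.4  0.4  0.2  0.5  0.   0.3  0.8  0.   0.4  0.9  0.1  0.5
 -0.1  0.2  0.7] [ 2.1 -4.4 -6.5 -6.9 -7.2 -5.6 -1.1 -0.8 -0.6 -0.5 -0.8 -0.1 -0.5 -0.7
 -0.1 -0.4 -0.7]
[1.  0.7 0.6 1.  0.8 0.8 0.6 0.4 0.3 0.7 0.5 1.  0.8 0.7 0.6 0.3 0.2] [-0.2 -0.   0.2 -0.3 -0.2 -0.2  0.   0.2  0.3 -0.1  0.1 -0.3 -0.2  0.
  0.1  0.2 -0.3]
slot front 1 [-34.1951  -0.138 ]
slot back 1 [-12.9564   0.409 ]
holder 1 [-141.5323   -8.0082]
slot front 0 [-31.6116   4.3408]
slot back 0 [-9.5206  1.6873]
holder 0 [-137.95      2.3393]
cover zfix [ 0.4629 -0.2611  0.5496] 68.91313130198589
pics/scene0.png [ 0.4642 -0.2616  0.5638] 43.15641973439797
pics/top0.png [ 0.4619 -0.2611  0.523 ] 20.01170591480564
```

View pics/ov.png

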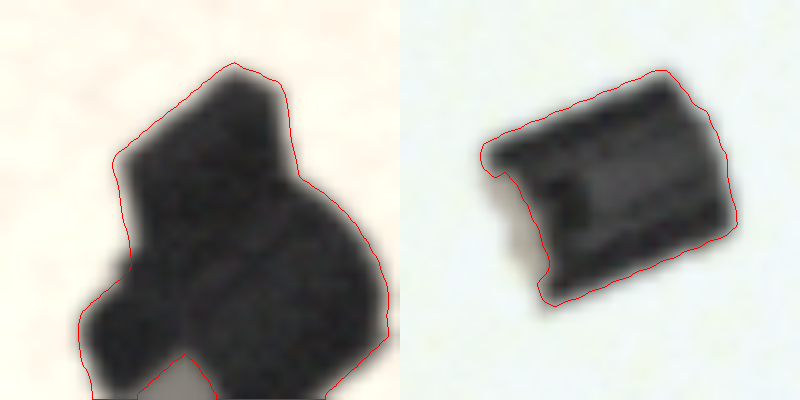

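View pics/ov2.png

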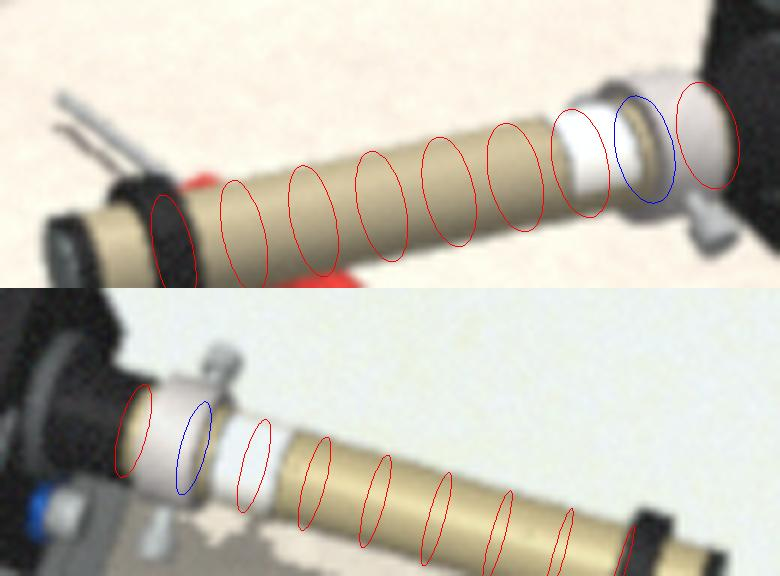

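The cover outline matches in both views. The tube's lower edge in the scene view is spoiled by the red screwdriver handle behind it, so I'll refit without it. The ring face lies at about s = -6 mm and the holder at about -139 mm.

```bash
sed -i 's/((372,206),(420,196))/((394,201.5),(420,196))/' fit.py; python3 fit.py | grep -v '^-\?0'
```

```text
cam [ 1.0176 -0.3596  0.5091]
cam [ 0.3516 -0.1244  0.8755]
grey 0.0 148.0
grey 0.0 144.0
cover bore x y z yaw [ 0.462  -0.2611  0.0113  0.5387] 58.93011563135805 995.4056078304131
tube x y yaw z tilt [ 0.5825 -0.0329  1.4336  0.1357  0.002 ] rms mm 0.3322439101005323
tube z fixed [ 0.5762 -0.0794  1.4369] 0.5021719026556372
toward housing [0.1334 0.9911 0.    ]
---
[0.9 0.2 0.5 0.4 0.3 0.6 0.1 0.4 0.8 0.1 0.4 0.9 0.2] [ 0.5 -0.1  0.2  0.7 -0.6 -1.  -0.3 -0.6 -1.  -0.2 -0.5 -0.9 -0.2]
[0.9 0.7 0.5 0.9 0.8 0.7 0.5 0.3 0.2 0.6 0.4 0.8 0.7 0.6 0.4 0.1 0.1] [-0.2  0.   0.2 -0.3 -0.1 -0.1  0.1  0.3  0.4  0.   0.2 -0.2 -0.1  0.1
  0.2  0.4 -0.1]
slot front 1 [101.1758  -0.1138]
slot back 1 [122.4133   0.4051]
holder 1 [-6.1695 -7.8423]
slot front 0 [103.7286   4.3501]
slot back 0 [125.8298   1.6779]
holder 0 [-2.6506  2.439 ]
cover zfix [ 0.4629 -0.2611  0.5496] 68.91313130198589
pics/scene0.png [ 0.4642 -0.2616  0.5638] 43.15641973439797
pics/top0.png [ 0.4619 -0.2611  0.523 ] 20.01170591480564
```

```bash
python3 -m pendant '[[[4.1,3.4,-0.5],0.125],[[4.1,3.4,-0.5],0.125],[[4.1,3.4,-0.5],0.125],[[4.1,3.4,-0.5],0.125],[[4.1,3.4,-0.5],0.125],[[4.1,3.4,-0.5],0.125],[[4.0,3.4,-0.5],0.125],[[1.4,2.6,-0.5],0.125],[[0,0,0],0.125],[[0,0,0],0.125],[[0,0,0],0.125],[[0,0,0],0.125],[[0,0,0],0.125],[[0,0,0],0.125],[[0,0,0],0.065],[[0,0,0],0],[[0,0,0],0]]' 0.5 20
```

```text
time_s: 1.52
ee_pos: [0.3996, -0.3136, 0.1729]
eef_rot: [-3.141, -0.0, 2.112]
force: [0.2, 0.4, -0.6]
grip_width: 0.0471
grip_force: 0.0
```

```bash
python3 -m pendant '[[[2.1,1.75,0],0],[[2.1,1.75,0],0],[[2.1,1.75,-1],0],[[0,0,-3],0],[[0,0,-3],0],[[0,0,-1],0],[[0,0,0],0],[[0,0,0],0]]' 0.5 20; python3 -c "
from h import *
shot('scene','pics/s1.png');shot('top','pics/t1.png')
g=lambda f,x,y:cv2.resize(cv2.convertScaleAbs(cv2.imread(f)[y:y+80,x:x+80],alpha=1.5,beta=20),None,fx=5,fy=5,interpolation=cv2.INTER_CUBIC)
cv2.imwrite('pics/g1.png',np.hstack([g('pics/s1.png',195,190),g('pics/t1.png',350,200)]))"
```

```text
time_s: 2.18
ee_pos: [0.4628, -0.2615, 0.0939]
eef_rot: [3.142, 0.0, 2.113]
force: [-0.5, 0.2, -0.4]
grip_width: 0.0469
grip_force: 0.0
```

View pics/g1.png

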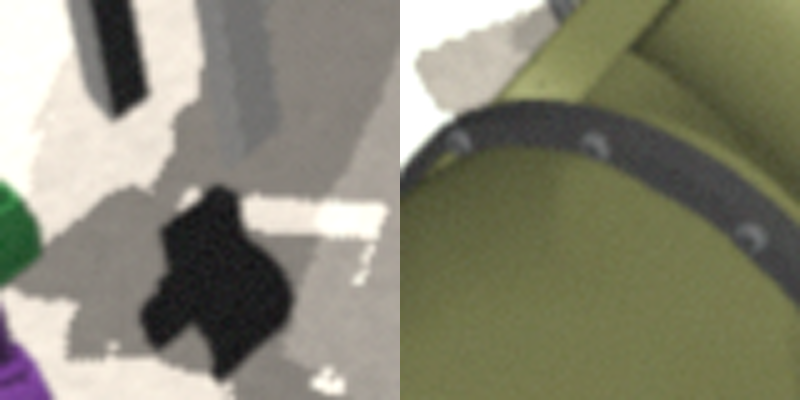

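The scene view shows the fingers at about (220,210) and (240,220), on either side of the grip at about (239,228). The arm blocks the top view. I'll descend and grip.

```bash
python3 -m pendant '[[[0,0,-1.5],0],[[0,0,-1.5],0],[[0,0,-1.5],0],[[0,0,-1.3],0],[[0,0,0],0],[[0,0,0],0]]' 0.5 20 && python3 -m pendant '[[[0,0,0],0],[[0,0,0],0],[[0,0,0],0],[[0,0,0],0],[[0,0,0],0],[[0,0,0],0]]' 0 30
```

```text
time_s: 2.78
ee_pos: [0.463, -0.2616, 0.0362]
eef_rot: [3.141, 0.001, 2.114]
force: [0.4, 0.5, 0.3]
grip_width: 0.047
grip_force: 0.0
time_s: 3.28
ee_pos: [0.4627, -0.2612, 0.0353]
eef_rot: [3.142, 0.0, 2.115]
force: [0.5, -0.3, 0.2]
grip_width: 0.0116
grip_force: 30.0
```

```bash
python3 -m pendant '[[[0,0,1],0],[[0,0,3],0],[[0,0,4],0],[[0,0,4],0],[[0,0,4],0],[[0,0,4],0],[[1.5,3,0],-0.085],[[1.5,3,0],-0.085],[[1.5,3,0],-0.085],[[1.5,3,0],-0.085],[[1.5,3,0],-0.085],[[1.5,3,0],-0.085],[[1.5,3,0],-0.085],[[1.5,3,0],-0.083],[[0,0,0],0],[[0,0,0],0],[[0,0,0],0]]' && python3 -c "
from h import *
shot('scene','pics/s2.png');shot('top','pics/t2.png')
g=lambda f,x,y:cv2.resize(cv2.convertScaleAbs(cv2.imread(f)[y:y+110,x:x+130],alpha=1.5,beta=20),None,fx=6,fy=5,interpolation=cv2.INTER_CUBIC)
cv2.imwrite('pics/g2.png',g('pics/s2.png',330,110))"
```

```text
time_s: 4.7
ee_pos: [0.5823, -0.0216, 0.2355]
eef_rot: [-3.141, 0.0, 1.438]
force: [-0.1, 0.4, -0.9]
grip_width: 0.0118
grip_force: 30.0
```

View pics/g2.png

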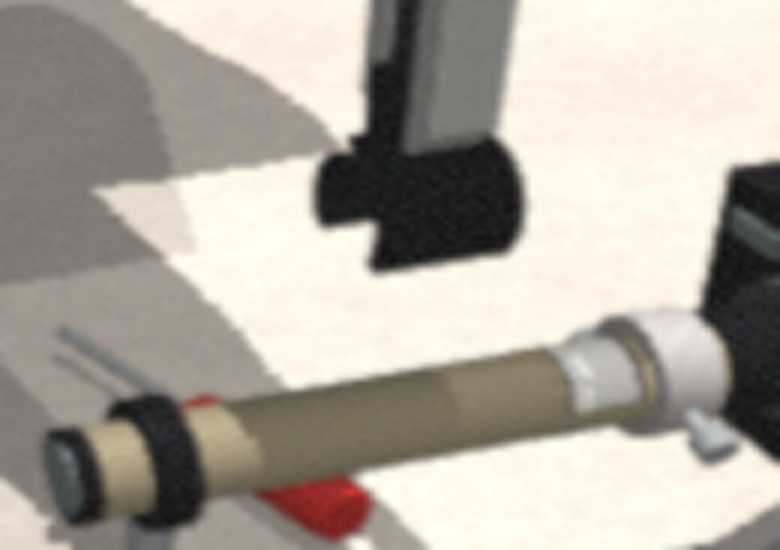

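```bash
python3 -m pendant '[[[0.17,0,-1],0],[[0,0,-1.5],0],[[0,0,-1.5],0],[[0,0,-1.2],0],[[0,0,0],0],[[0,0,0],0]]' && python3 -m pendant '[[[0,0,-0.2],0],[[0,0,-0.2],0],[[0,0,-0.2],0],[[0,0,0],0],[[0,0,0],0]]'
```

```text
time_s: 5.3
ee_pos: [0.5841, -0.0216, 0.1828]
eef_rot: [-3.141, 0.0, 1.436]
force: [0.4, -0.5, -0.7]
grip_width: 0.0117
grip_force: 30.0
time_s: 5.72
ee_pos: [0.5841, -0.0211, 0.1772]
eef_rot: [-3.141, 0.0, 1.437]
force: [-1.8, 0.9, 0.3]
grip_width: 0.0117
grip_force: 30.0
```

```bash
python3 -m pendant '[[[0,0,-0.2],0],[[0,0,-0.2],0],[[0,0,0],0],[[0,0,0],0]]' && python3 -c "
from h import *
o=ctrl.get_obs();print(o['force'],o['moment'])"
```

```text
time_s: 6.05
ee_pos: [0.5842, -0.0212, 0.1731]
eef_rot: [-3.141, -0.0, 1.437]
force: [-3.3, 0.3, 2.6]
grip_width: 0.012
grip_force: 30.0
[-3.28077986  0.27703954  2.58280607] [ 0.12283756  0.83714981 -0.00940558]
```

```bash
python3 -m pendant '[[[-0.1,0.01,0],0],[[0,0,0],0],[[0,0,0],0]]' && python3 -m pendant '[[[0,0,-0.1],0],[[0,0,-0.1],0],[[0,0,0],0],[[0,0,0],0]]' 
```

```text
time_s: 6.3
ee_pos: [0.5835, -0.0211, 0.1733]
eef_rot: [3.141, -0.0, 1.437]
force: [-0.7, 0.9, 1.9]
grip_width: 0.0118
grip_force: 30.0
time_s: 6.63
ee_pos: [0.5835, -0.0212, 0.1712]
eef_rot: [3.141, 0.0, 1.437]
force: [-0.4, 1.0, 2.7]
grip_width: 0.0122
grip_force: 30.0
```

```bash
python3 -m pendant '[[[0,0,-0.15],0],[[0,0,-0.15],0],[[0,0,-0.1],0],[[0,0,0],0],[[0,0,0],0]]' && python3 -m pendant '[[[0,0,-0.15],0],[[0,0,-0.15],0],[[0,0,0],0],[[0,0,0],0]]' 
```

```text
time_s: 7.05
ee_pos: [0.5832, -0.0212, 0.1666]
eef_rot: [-3.141, 0.0, 1.437]
force: [0.5, 0.4, -2.9]
grip_width: 0.012
grip_force: 30.0
time_s: 7.38
ee_pos: [0.583, -0.0211, 0.1632]
eef_rot: [-3.14, 0.0, 1.437]
force: [1.1, 0.1, -7.3]
grip_width: 0.012
grip_force: 30.0
```

```bash
python3 -m pendant '[[[0,0,-0.15],0],[[0,0,-0.15],0],[[0,0,-0.1],0],[[0,0,0],0],[[0,0,0],0]]' && python3 -m pendant '[[[0,0,-0.1],0],[[0,0,-0.1],0],[[0,0,0],0],[[0,0,0],0]]' 
```

```text
time_s: 7.8
ee_pos: [0.5831, -0.0211, 0.1597]
eef_rot: [-3.141, 0.0, 1.437]
force: [1.5, 0.3, -6.9]
grip_width: 0.0115
grip_force: 30.0
time_s: 8.13
ee_pos: [0.5833, -0.0211, 0.1581]
eef_rot: [-3.141, 0.0, 1.437]
force: [-0.0, -1.0, -3.9]
grip_width: 0.0117
grip_force: 30.0
```

```bash
python3 -m pendant '[[[0,0,-0.1],0],[[0,0,0],0],[[0,0,0],0]]' && python3 -m pendant '[[[0,0,-0.05],0],[[0,0,0],0],[[0,0,0],0]]' && python3 -m pendant '[[[0.03,0.2,0],0],[[0.03,0.2,0],0],[[0.03,0.2,0],0],[[0.03,0.2,0],0],[[0,0,0],0]]'
```

```text
time_s: 8.38
ee_pos: [0.5834, -0.0211, 0.1572]
eef_rot: [3.141, -0.0, 1.437]
force: [0.2, 0.4, -2.4]
grip_width: 0.0116
grip_force: 30.0
time_s: 8.63
ee_pos: [0.5834, -0.0211, 0.1569]
eef_rot: [3.141, -0.0, 1.437]
force: [-1.4, 0.3, 1.2]
grip_width: 0.0117
grip_force: 30.0
time_s: 9.05
ee_pos: [0.5846, -0.0126, 0.1568]
eef_rot: [3.141, -0.0, 1.437]
force: [-1.4, 2.1, 1.6]
grip_width: 0.0115
grip_force: 30.0
```

```bash
python3 -m pendant '[[[0.04,0.3,0],0],[[0.04,0.3,0],0],[[0.04,0.3,0],0],[[0.04,0.3,0],0],[[0.04,0.3,0],0],[[0.04,0.3,0],0],[[0.04,0.3,0],0],[[0.04,0.3,0],0],[[0,0,0],0],[[0,0,0],0]]'
```

```text
time_s: 9.88
ee_pos: [0.5878, 0.0115, 0.1567]
eef_rot: [3.141, -0.001, 1.437]
force: [-0.7, 2.9, 4.5]
grip_width: 0.0118
grip_force: 30.0
```

```bash
python3 -m pendant '[[[0,0,0.04],0],[[0.03,0.2,0],0],[[0.03,0.2,0],0],[[0.03,0.2,0],0],[[0,0,0],0],[[0,0,0],0]]'; python3 -m pendant '[[[0.014,0.1,0],0],[[0.014,0.1,0],0],[[0.014,0.1,0],0],[[0,0,0],0]]'
```

```text
time_s: 10.38
ee_pos: [0.5886, 0.0172, 0.1569]
eef_rot: [-3.141, -0.0, 1.437]
force: [-0.5, 1.0, 1.3]
grip_width: 0.0118
grip_force: 30.0
time_s: 10.72
ee_pos: [0.589, 0.0201, 0.1569]
eef_rot: [-3.141, -0.0, 1.437]
force: [-0.0, 1.2, 0.2]
grip_width: 0.0119
grip_force: 30.0
```

```bash
for i in 1; do :; done; python3 -m pendant '[[[0.014,0.1,0],0],[[0.014,0.1,0],0],[[0.014,0.1,0],0],[[0,0,0],0]]'; python3 -m pendant '[[[0.014,0.1,0],0],[[0.014,0.1,0],0],[[0,0,0],0]]';  python3 -m pendant '[[[0.014,0.1,0],0],[[0,0,0],0]]'
```

```text
time_s: 11.05
ee_pos: [0.5895, 0.0231, 0.157]
eef_rot: [-3.141, -0.0, 1.437]
force: [-0.3, 1.0, 0.6]
grip_width: 0.0117
grip_force: 30.0
time_s: 11.3
ee_pos: [0.5897, 0.0251, 0.157]
eef_rot: [-3.141, -0.0, 1.437]
force: [-0.3, -0.2, 1.0]
grip_width: 0.0119
grip_force: 30.0
time_s: 11.47
ee_pos: [0.5899, 0.026, 0.157]
eef_rot: [-3.141, -0.0, 1.437]
force: [-0.5, -0.4, 0.2]
grip_width: 0.0116
grip_force: 30.0
```

```bash
python3 -m pendant '[[[0.014,0.1,0],0],[[0,0,0],0]]'; python3 -m pendant '[[[0.014,0.1,0],0],[[0,0,0],0]]';  python3 -m pendant '[[[0.014,0.1,0],0],[[0,0,0],0]]'
```

```text
time_s: 11.63
ee_pos: [0.59, 0.027, 0.157]
eef_rot: [-3.142, -0.0, 1.437]
force: [-0.8, 1.1, 0.2]
grip_width: 0.0119
grip_force: 30.0
time_s: 11.8
ee_pos: [0.5902, 0.028, 0.157]
eef_rot: [-3.142, -0.0, 1.437]
force: [-0.5, -0.2, -0.5]
grip_width: 0.0115
grip_force: 30.0
time_s: 11.97
ee_pos: [0.5902, 0.0287, 0.157]
eef_rot: [-3.141, 0.001, 1.437]
force: [-0.8, -1.9, 1.1]
grip_width: 0.0116
grip_force: 30.0
```

```bash
python3 -m pendant '[[[0.007,0.05,0],0],[[0,0,0],0],[[0,0,0],0]]'; python3 -m pendant '[[[0.007,0.05,0],0],[[0,0,0],0],[[0,0,0],0]]'; python3 -c "
from h import *
o=ctrl.get_obs();print(o['force'],o['moment'])"
```

```text
time_s: 12.22
ee_pos: [0.5903, 0.0288, 0.157]
eef_rot: [-3.141, 0.001, 1.436]
force: [-3.0, -5.7, 0.7]
grip_width: 0.0117
grip_force: 30.0
time_s: 12.47
ee_pos: [0.5903, 0.0288, 0.1571]
eef_rot: [-3.141, 0.002, 1.436]
force: [-3.5, -7.9, 1.1]
grip_width: 0.012
grip_force: 30.0
[-3.54329401 -7.86061009  1.09853077] [-1.65601032  0.47611568  0.00941704]
```

Contact with the ring at y = 0.0288 m: the TCP stopped and the push rose to 8 N, at the place the images predicted. I'll ease the push, release and look.

```bash
python3 -m pendant '[[[-0.01,-0.08,0],0],[[0,0,0],0],[[0,0,0],0]]' - 30; python3 -m pendant '[[[0,0,0],0],[[0,0,0],0],[[0,0,0],0],[[0,0,0],0],[[0,0,0],0],[[0,0,0],0]]' 0.35; python3 -m pendant '[[[0,0,1],0],[[0,0,2],0],[[0,0,3],0],[[0,0,4],0],[[0,0,4],0],[[-2,-4,2],0],[[-2,-4,2],0],[[-2,-4,0],0],[[-3,-4,0],0],[[-3,-4,0],0],[[-3,-4,0],0],[[0,0,0],0],[[0,0,0],0]]'; python3 -c "
from h import *
shot('scene','pics/s3.png');shot('top','pics/t3.png')
g=lambda f,x,y,h:cv2.resize(cv2.convertScaleAbs(cv2.imread(f)[y:y+h,x:x+100],alpha=1.6,beta=30),None,fx=6,fy=6,interpolation=cv2.INTER_CUBIC)
cv2.imwrite('pics/g3.png',np.vstack([g('pics/s3.png',385,150,52),g('pics/t3.png',210,112,45)]))"
```

```text
time_s: 12.72
ee_pos: [0.5903, 0.0288, 0.157]
eef_rot: [-3.141, 0.001, 1.437]
force: [-2.6, -4.9, 1.0]
grip_width: 0.0119
grip_force: 30.0
time_s: 13.22
ee_pos: [0.5904, 0.0292, 0.157]
eef_rot: [3.142, -0.0, 1.437]
force: [0.3, -0.4, 1.0]
grip_width: 0.0328
grip_force: 0.0
time_s: 14.3
ee_pos: [0.4618, -0.1775, 0.3322]
eef_rot: [3.14, 0.0, 1.434]
force: [-0.1, 0.5, -0.3]
grip_width: 0.0327
grip_force: 0.0
```

View pics/g3.png

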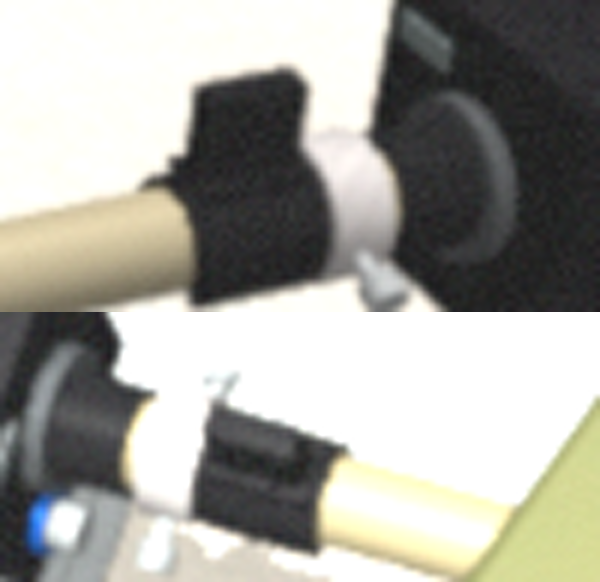

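In both views the cover sits flush against the ring with no gap (scene crop x≈325, top crop x≈200). The slot is hidden, the grip points up, and the arm is clear.

```bash
python3 -c "
from station import ctrl
print(ctrl.hand_in())"
```

```text
the job is handed in; nothing more can be done
None
```

The slot cover is snapped onto the tube, flush against the clamp ring and over the slot with its grip up; it has been released, and the job was handed in about 14 s into the run.

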